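# Refill the spice carousel and present the green jar

### The arm

A 6-joint arm with a two-finger parallel gripper is mounted at the origin on the work surface. World frame = base frame: x ahead of the robot, y to its left, z up, the work surface at z = 0. Lengths are in m, angles in rad, forces in N, time in s.
With the tool pointing down it reaches from about 0.35 to 0.925 m from the base axis. Payload 6.4 kg.
Tool frame: the origin (TCP) lies between the finger pads; the fingertips stand 25 mm ahead of it and the grasp point (between the pads) lies 6 mm ahead of it; z points along the fingers, y is the line along which they close (so a half turn about z gives the same grasp; the last joint's range is limited). The gripper opens to 94 mm and grips with 3 to 60 N. Pads are 16 mm wide; open, the fingers measure 119 mm over their backs; the gripper's body (75 mm by 177 mm) begins 78 mm behind the grasp point.
Start: joints at [1.103, 0.245, 1.558, -0, 1.339, -0.174], TCP at [0.188, 0.622, 0.23] pointing down, gripper open.
Joint ranges: [-3.13, 3.13], [-1.02, 2.26], [0.13, 2.54], [-0.95, 4.09], [0.21, 2.88], [-2.74, 2.74]. Speed limits (rad/s): [2.57, 2.57, 3.14, 3.14, 3.14, 3.14].

### API

Orientations are given as a 3x3 rotation matrix whose columns are the frame's x, y, z axes.
In Python, from rig import bot, cams, finder gives the robot as it stands.
- The arm moves only by the tool move_arm, never from a script. Its argument "motion" is a list of rows, each a list of 7 numbers: the shift along the tool's x, y, z normalised to -1 to 1, where 1 is 0.025 m, then the turn, a rotation vector about the tool's x, y, z normalised to -1 to 1, where 1 is 5 degrees, then the closure, from -1 (fully open) to 1 (shut). In form: [[tx, ty, tz, wx, wy, wz, gripper], ...]. A call has 1 to 12 rows; each row shifts and turns the commanded pose from where the row before left it, along the tool's axes as they then stand; what a row does not reach is not made up. A row lasts 1/12 s, in which the tool goes at most 41.7 mm and 7.16 degrees, less where a joint would pass 70% of its speed; a pose out of reach is approached as far as the arm can. A call with a number of a shift or a turn outside -1 to 1 is refused whole. A call with a gripper value outside its range is refused whole. The fingers move at their own pace and stop on an object; the grip force is fixed at half the most. Time passes only in rows, so rows that do not move let the fingers close. It gives the time, the measured TCP pose, the force, the opening and the grip force at its end, in the units of the state.
- bot.get_state(): the state, without advancing time (a new reading comes with each control period).
- cams.read_camera(name): name is "scene" or "top"; returns a dict with "image" (480x640x3 uint8, red, green, blue), "camera_matrix" (3x3 intrinsics, pixels), "k1" (the pictures are not rectified: a ray, as slopes to the right and down, at radius r is drawn at 1 + k1 r^2 times it, then the intrinsics apply), "origin" and "rotation" of the camera in the world. Camera axes: x right, y down, z forward; pixel columns grow to the right and rows downward; lengths in m; the calibration is good to about 2 mm. A picture is of the moment at which its call begins. There is no depth.
- bot.job_done(): hands the job in; it is judged then, once.
Trained networks look in a picture, given as the dict that the camera call returned (one of the last four; its "shot" number tells which), for a name from the list of things; names that differ only in an ending like _2 or _b are one class to them, and where a whole thing is asked for, a point or a joint stands for the part that bears it (a point fixed in the world has none). Each returns a list of dicts, best first, with "conf" (0 to 1); they miss things now and then, are a little off and sometimes report something else, mostly with a low value. They report only what shows in the picture. A call takes as long as a camera call.
- finder.spot_in(picture, thing): "extent" ([left, top, right, bottom] in pixels, round what is visible of it).
- finder.cut_out(picture, thing): "pixels" (480x640 bool, what is visible of it) and "extent" ([left, top, right, bottom] in pixels, round what is visible of it).
The state is a dict: "time": time; "joint_positions": joint angles; "dq": joint speeds; "joint_efforts": joint torques, N m; "ee_pos": TCP position; "orientation": TCP orientation; "force": force on the tool from outside, world axes, zero at the start; "torque": the same for the moment, N m; "grip_width": finger opening in m; "gripper_force": force on a finger pad.
Only numpy, scipy, OpenCV 4.12 (cv2) and the standard library are available. Lean on these libraries where they do the work, as an engineer would, in place of code of your own. Each camera call takes 0.05 s, during which the arm holds its last target. There are 200 camera calls.

### The job

Lift the green-capped spice jar out of the steel pan and stand it in the empty place of the spice carousel. Then, once it stands there released, turn the carousel by its black centre knob until the green jar is lined up with the red pointer of the stand, and finish while still gripping the knob, holding the carousel still. Leave the other jars in their places, and the bowl and mug where they are.

Things in the scene. Friction and masses are not known exactly. Their poses are not given: they have to be found in the camera images.
- green_jar: the marked spice jar: white plastic cylinder, 46 mm in diameter and 90 mm tall, with a green cap (its top 22 mm, same diameter) and a green band, about 140 g (may be 30 % off). Origin: centre of its underside; z up. Starts upright in the steel pan, about 60 mm from the pan's centre to one side along the pan's long axis
- blue_jar: a jar of the same size with a blue cap, upright in the other half of the pan, about 120 mm from the green one; leave it there
- pan: fixed open steel pan, 170 (its x) by 260 (its y) by 55 mm high, walls and floor 4 mm thick. Origin: centre of its underside, on the table. It may stand on the robot's left or right
- stand: fixed dark steel disc under the carousel, 220 mm in diameter, 10 mm thick, with a red pointer that runs from the edge along the disc's -x axis to 178 mm from the centre, 10 mm high. Origin: centre of its underside, on the table. The pointer direction is the carousel's front
- front (a point): point fixed to the stand, over its -x axis, 90 mm from the centre, 24 mm above the table: where the centre of the green jar's underside is when it is lined up with the pointer
- carousel: wooden turntable, 250 mm wide, turning freely either way about the stand's axis; light friction (0.1 N m) keeps it where it is left. Origin: centre of its underside, 12 mm above the table; upper face at 24 mm. Four places 90 mm from the axis, 90 degrees apart: rings 52 mm inside, 58 mm outside, 12 mm high. Three hold jars, the one along its -x axis is empty
- empty_place (a point): centre of the floor of the carousel's empty place, 24 mm above the table, 90 mm from the axis; it turns with the carousel
- knob: round black fluted knob on the axis of the carousel, fixed to it so that it turns it: 36 mm in diameter, 36 mm tall, on a thin 22 mm post. Origin: centre of its underside, 124 mm above the table (top at 160 mm). The jars' tops on the carousel are at 114 mm
- orange_jar: orange-capped jar, same size as the green one, loose in a place of the carousel; origin at the centre of its underside
- yellow_jar: yellow-capped jar, as the orange one
- grey_jar: grey-capped jar, as the orange one
- bowl: loose orange plastic bowl, 170 mm wide, 60 mm high, beyond the work; origin at the centre of its underside
- mug: loose white mug, 76 mm wide, 85 mm high, on the far left of the work, handle pointing away; origin at the centre of its underside

How it is judged:
By the outcome, as a careful person would: the job done as asked, in the order asked, and still so for the second after the job is handed in, while the arm keeps its last pose, push and grip.
It also fails if it takes over 61 s, if anything falls off the work surface, if the arm or the gripper's body presses on something with over 40 N, if the wrist force passes 120 N, or if a joint passes its speed limit or range.

## Working session

There is one attempt and no reset: what is moved stays moved. The work goes in short steps, Python scripts to look and compute and a tool call to move; the robot and the scene stay as the last step left them, time stands still between calls to the robot, and variables do not carry over. Pictures are saved under pics/ and viewed, at most 10 in all, crops included, and the job is handed in when it is done.

Besides the shell and the picture viewer there is one more tool, called after "Emit:" as name(argument=value, ...) on one line, values as JSON. move_arm: Moves the arm, as the interface text tells. Its arguments: {"type":"object","properties":{"motion":{"type":"array","items":{"type":"array","items":{"type":"number","minimum":-1,"maximum":1}}}},"required":["motion"]}

```bash
mkdir -p pics; cat > h.py <<'E'
import numpy as np, cv2
from rig import bot,cams,finder
def px2ray(p,u,v):
    K=np.array(p["camera_matrix"]);d=np.array([p["k1"],0,0,0,0.])
    xd=(u-K[0,2])/K[0,0];yd=(v-K[1,2])/K[1,1];x,y=xd,yd
    for _ in range(20):
        s=1+p["k1"]*(x*x+y*y);x,y=xd/s,yd/s
    return np.array(p["origin"]),np.array(p["rotation"])@np.array([x,y,1.])
def at_z(p,u,v,z):
    o,r=px2ray(p,u,v);return o+r*(z-o[2])/r[2]
def proj(p,X):
    c=np.array(p["rotation"]).T@(np.array(X)-np.array(p["origin"]));x,y=c[:2]/c[2];s=1+p["k1"]*(x*x+y*y)
    K=np.array(p["camera_matrix"]);return K[0,0]*x*s+K[0,2],K[1,1]*y*s+K[1,2]
def save(p,n,crop=None,k=1):
    im=p["image"][:,:,::-1]
    if crop: l,t,r,b=crop; im=im[t:b,l:r]
    cv2.imwrite("pics/"+n,cv2.resize(im,None,fx=k,fy=k,interpolation=cv2.INTER_CUBIC))
E
python3 - <<'E'
from h import *
for n in("top","scene"):
    p=cams.read_camera(n);save(p,n+"0.png");print(n,p["origin"],np.round(p["rotation"],3).tolist(),p["k1"],p["camera_matrix"])
    for t in["green_jar","blue_jar","pan","stand","carousel","knob","orange_jar","yellow_jar","grey_jar","empty_place"]:
        for d in finder.spot_in(p,t)[:2]: print(t,round(d["conf"],2),np.round(d["extent"]).tolist())
s=bot.get_state();print(s["ee_pos"],s["orientation"],s["time"],s["force"])
E
```

```text
top [0.44569908 0.09717393 0.99474739] [[-0.001, -0.982, 0.189], [-1.0, -0.0, -0.004], [0.004, -0.189, -0.982]] 0.037688856555468456 [[454.92429875   0.         322.35666582]
 [  0.         454.92429875 239.4516156 ]
 [  0.           0.           1.        ]]
green_jar 0.7 [409.0, 286.0, 436.0, 313.0]
blue_jar 0.66 [463.0, 283.0, 500.0, 306.0]
pan 0.74 [386.0, 252.0, 526.0, 350.0]
stand 0.59 [254.0, 342.0, 268.0, 370.0]
stand 0.31 [262.0, 266.0, 280.0, 288.0]
carousel 0.63 [223.0, 230.0, 336.0, 343.0]
knob 0.82 [259.0, 265.0, 282.0, 285.0]
orange_jar 0.64 [307.0, 271.0, 331.0, 295.0]
orange_jar 0.19 [218.0, 264.0, 248.0, 297.0]
yellow_jar 0.83 [260.0, 313.0, 289.0, 339.0]
yellow_jar 0.19 [221.0, 227.0, 338.0, 344.0]
grey_jar 0.88 [217.0, 263.0, 247.0, 294.0]
grey_jar 0.66 [346.0, 131.0, 421.0, 206.0]
empty_place 0.78 [226.0, 226.0, 335.0, 343.0]
scene [ 1.14921241 -0.03762307  0.87882432] [[0.241, 0.793, -0.56], [0.971, -0.19, 0.149], [0.012, -0.579, -0.815]] -0.05337247818018028 [[452.89718282   0.         319.27011524]
 [  0.         452.89718282 236.78066544]
 [  0.           0.           1.        ]]
green_jar 0.94 [205.0, 207.0, 228.0, 245.0]
blue_jar 0.62 [146.0, 224.0, 175.0, 262.0]
pan 0.71 [127.0, 191.0, 258.0, 294.0]
pan 0.28 [374.0, 185.0, 400.0, 223.0]
carousel 0.68 [293.0, 180.0, 398.0, 269.0]
knob 0.85 [338.0, 179.0, 358.0, 203.0]
orange_jar 0.85 [301.0, 196.0, 319.0, 236.0]
orange_jar 0.51 [126.0, 193.0, 260.0, 294.0]
yellow_jar 0.73 [328.0, 162.0, 351.0, 200.0]
grey_jar 0.85 [373.0, 187.0, 397.0, 223.0]
empty_place 0.73 [294.0, 174.0, 399.0, 273.0]
empty_place 0.73 [427.0, 172.0, 476.0, 217.0]
[0.18822977 0.62215657 0.23045308] [[-9.57151988e-01  2.89586034e-01 -1.88690896e-05]
 [ 2.89586034e-01  9.57151988e-01 -1.84861775e-05]
 [ 1.27072478e-05 -2.31583064e-05 -1.00000000e+00]] 1.1 [ 1.13993254 -0.10159393  0.48086819]
```

View pics/top0.png

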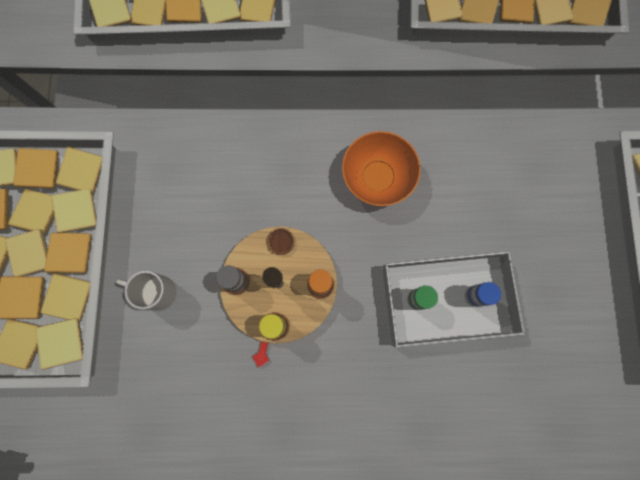

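View pics/scene0.png

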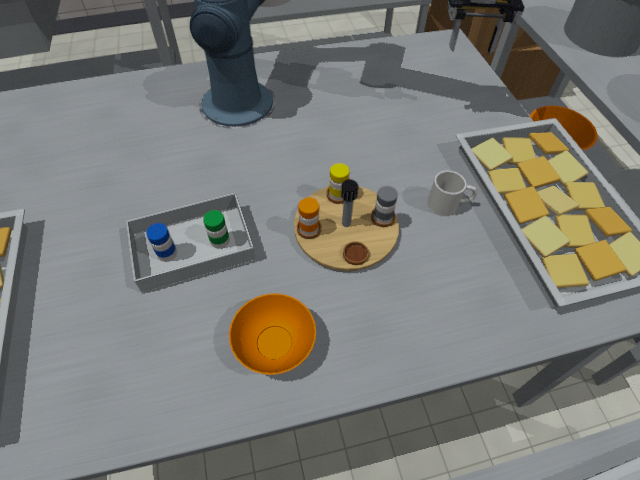

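The top view shows the green cap at (425,297), the blue cap at (488,294) and the knob at (272,277). The empty place, at (281,241), is on the far side from the red pointer at (262,355), so the turn will be about 180°. Next I'll measure the cap positions precisely from both cameras.

```bash
cat >> h.py <<'E'
from scipy.optimize import least_squares
HS={"green_jar":(50,85),"blue_jar":(105,130),"orange_jar":(4,16),"yellow_jar":(22,34)}
def blob(p,t,ext):
    l,a,r,b=[int(round(v)) for v in ext];l-=4;a-=4;r+=4;b+=4
    hsv=cv2.cvtColor(p["image"],cv2.COLOR_RGB2HSV)[a:b,l:r].astype(int)
    if t=="knob": m=(hsv[:,:,2]<45)
    elif t=="red": m=((hsv[:,:,0]<5)|(hsv[:,:,0]>174))&(hsv[:,:,1]>150)&(hsv[:,:,2]>80)
    else: m=(hsv[:,:,0]>=HS[t][0])&(hsv[:,:,0]<=HS[t][1])&(hsv[:,:,1]>130)&(hsv[:,:,2]>50)
    n,lab,st,c=cv2.connectedComponentsWithStats(m.astype(np.uint8))
    i=1+np.argmax(st[1:,4]);return c[i]+[l,a],st[i,4],np.argwhere(lab==i)[:,::-1]+[l,a]
def cylc(p,x,y,z0,z1,R):
    th=np.linspace(0,2*np.pi,24,endpoint=False)
    P=np.array([proj(p,(x+R*np.cos(t),y+R*np.sin(t),z)) for t in th for z in(z0,z1)],np.float32)
    h=cv2.convexHull(P);M=cv2.moments(h);return np.array([M["m10"],M["m01"]])/M["m00"],M["m00"]
def locate(ps,t,z0,z1,R,x0=(.5,0),verbose=True):
    obs=[]
    for p in ps:
        d=finder.spot_in(p,t)
        if d and d[0]["conf"]>.4: c,a,_=blob(p,t,d[0]["extent"]);obs.append((p,c,a))
    f=lambda q:np.concatenate([cylc(p,q[0],q[1],z0,z1,R)[0]-c for p,c,a in obs])
    s=least_squares(f,x0)
    if verbose: print(t,np.round(s.x,4),"res px",np.round(s.fun,1),"areas",[(int(a),int(cylc(p,*s.x,z0,z1,R)[1])) for p,c,a in obs])
    return s.x
E
python3 - <<'E'
from h import *
ps=[cams.read_camera(n) for n in("top","scene")]
locate(ps,"green_jar",.072,.094,.023);locate(ps,"blue_jar",.072,.094,.023)
k=locate(ps,"knob",.124,.160,.018)
for t in("orange_jar","yellow_jar"):
    q=locate(ps,t,.092,.114,.023);d=q-k;print(np.hypot(*d),np.degrees(np.arctan2(d[1],d[0])))
c,a,pts=blob(ps[0],"red",(245,335,280,375));print(c,a)
W=np.array([at_z(ps[0],u,v,.010)[:2] for u,v in pts]);d=W-k;i=np.argmax(np.hypot(*d.T));print("tip",W[i],np.hypot(*d[i]),"mean dir",np.degrees(np.arctan2(*d.mean(0)[::-1])))
d=finder.spot_in(ps[0],"grey_jar")[0]["extent"];g=at_z(ps[0],281,241,.03)[:2]-k;print("empty",g,np.hypot(*g),np.degrees(np.arctan2(g[1],g[0])))
E
```

```text
Traceback (most recent call last):
  File "h.py", line 36, in locate
    if d and d[0]["conf"]>.4: c,a,_=blob(p,t,d[0]["extent"]);obs.append((p,c,a))
                                    ~~~~^^^^^^^^^^^^^^^^^^^^
  File "h.py", line 27, in blob
    i=1+np.argmax(st[1:,4]);return c[i]+[l,a],st[i,4],np.argwhere(lab==i)[:,::-1]+[l,a]
        ~~~~~~~~~^^^^^^^^^^
ValueError: attempt to get argmax of an empty sequence
```

```bash
sed -i 's/"green_jar":(50,85)/"green_jar":(50,95)/; s/>130)&(hsv\[:,:,2\]>50)/>110)\&(hsv[:,:,2]>40)/' h.py
sed -i 's/if d and d\[0\]\["conf"\]>.4: c,a,_=blob(p,t,d\[0\]\["extent"\]);obs.append((p,c,a))/\n            try: c,a,_=blob(p,t,d[0]["extent"]);obs.append((p,c,a))\n            except Exception as e: print("miss",t,[(round(x["conf"],2),np.round(x["extent"])) for x in d])/' h.py
sed -i '/^ *$/d' h.py; sed -n 30,40p h.py; sed -i 's/^            try/        try/; s/^            except/        except/' h.py
cat > m.py <<'E'
from h import *
ps=[cams.read_camera(n) for n in("top","scene")]
locate(ps,"green_jar",.072,.094,.023);locate(ps,"blue_jar",.072,.094,.023)
k=locate(ps,"knob",.124,.160,.018)
for t in("orange_jar","yellow_jar"):
    q=locate(ps,t,.092,.114,.023);d=q-k;print(np.hypot(*d),np.degrees(np.arctan2(d[1],d[0])))
c,a,pts=blob(ps[0],"red",(245,335,280,375));print(c,a)
W=np.array([at_z(ps[0],u,v,.010)[:2] for u,v in pts]);d=W-k;i=np.argmax(np.hypot(*d.T));print("tip",W[i],np.hypot(*d[i]),"mean dir",np.degrees(np.arctan2(*d.mean(0)[::-1])))
g=at_z(ps[0],281,241,.03)[:2]-k;print("empty",g,np.hypot(*g),np.degrees(np.arctan2(g[1],g[0])))
E
python3 m.py
```

```text
P=np.array([proj(p,(x+R*np.cos(t),y+R*np.sin(t),z)) for t in th for z in(z0,z1)],np.float32)
    h=cv2.convexHull(P);M=cv2.moments(h);return np.array([M["m10"],M["m01"]])/M["m00"],M["m00"]
def locate(ps,t,z0,z1,R,x0=(.5,0),verbose=True):
    obs=[]
    for p in ps:
        d=finder.spot_in(p,t)
            try: c,a,_=blob(p,t,d[0]["extent"]);obs.append((p,c,a))
            except Exception as e: print("miss",t,[(round(x["conf"],2),np.round(x["extent"])) for x in d])
    f=lambda q:np.concatenate([cylc(p,q[0],q[1],z0,z1,R)[0]-c for p,c,a in obs])
    s=least_squares(f,x0)
    if verbose: print(t,np.round(s.x,4),"res px",np.round(s.fun,1),"areas",[(int(a),int(cylc(p,*s.x,z0,z1,R)[1])) for p,c,a in obs])
green_jar [ 0.5047 -0.1103] res px [-0.6  0.3 -0.7  0.3] areas [(346, 480), (357, 398)]
blue_jar [ 0.5122 -0.2343] res px [-1.1  0.4 -0.9  0.3] areas [(414, 517), (391, 424)]
miss knob [(0.74, array([264., 266., 282., 286.]))]
knob [0.5385 0.1887] res px [ 0. -0.] areas [(289, 347)]
orange_jar [0.5529 0.0913] res px [  3.2 -11.8  -2.1 -14.5] areas [(667, 453), (256, 405)]
0.0984712222277505 -81.62131929968925
yellow_jar [0.4485 0.192 ] res px [-0.4 -0.  -0.3  0.2] areas [(536, 485), (319, 347)]
0.09002465033770743 177.91320348794778
[261.06282723 354.82198953] 191
tip [0.3689493  0.22750539] 0.17393851321585121 mean dir 167.52345576627175
empty [ 0.08976842 -0.00626209] 0.08998657370509232 -3.9903891808686995
```

```bash
sed -i 's/hsv\[:,:,2\]<45/hsv[:,:,2]<60/' h.py
cat > m2.py <<'E'
from h import *
ps=[cams.read_camera(n) for n in("top","scene")]
k=locate(ps,"knob",.124,.160,.018)
hsv=[cv2.cvtColor(p["image"],cv2.COLOR_RGB2HSV) for p in ps]
print("cap",hsv[0][283,320],"wood",hsv[0][310,250],"ring",hsv[0][241,281],hsv[1][253,356],"knob",hsv[0][277,272],hsv[1][188,348], "yel",hsv[0][325,272])
def big(i,m,box):
    l,t,r,b=box;n,lab,st,c=cv2.connectedComponentsWithStats(m[t:b,l:r].astype(np.uint8));j=1+np.argmax(st[1:,4]);return c[j]+[l,t],st[j,4]
obs=[]
for i,b in((0,(262,222,302,260)),(1,(336,236,378,270))):
    h=hsv[i].astype(int);m=(h[:,:,2]<125)&((h[:,:,0]<14)|(h[:,:,0]>170))&(h[:,:,1]>60);c,a=big(i,m,b);obs.append((ps[i],c,a))
f=lambda q:np.concatenate([cylc(p,q[0],q[1],.024,.036,.029)[0]-c for p,c,a in obs])
s=least_squares(f,(.62,.18));e=s.x;print("empty",e,s.fun,[(a,cylc(p,*e,.024,.036,.029)[1]) for p,c,a in obs]);d=e-k;print(np.hypot(*d),np.degrees(np.arctan2(d[1],d[0])))
obs=[]
for i,b in((0,(304,266,336,300)),(1,(298,194,322,216))):
    h=hsv[i].astype(int);m=(h[:,:,2]>100)&(h[:,:,0]<14)&(h[:,:,1]>215);c,a=big(i,m,b);obs.append((ps[i],c,a))
f=lambda q:np.concatenate([cylc(p,q[0],q[1],.092,.114,.023)[0]-c for p,c,a in obs])
s=least_squares(f,(.54,.1));e=s.x;print("orange",e,s.fun,[(a,cylc(p,*e,.092,.114,.023)[1]) for p,c,a in obs]);d=e-k;print(np.hypot(*d),np.degrees(np.arctan2(d[1],d[0])))
# pointer: both
for i,b in((0,(245,335,280,375)),):
    c,a,pts=blob(ps[i],"red",b);W=np.array([at_z(ps[i],u,v,.010)[:2] for u,v in pts]);D=W-k
    r=np.hypot(*D.T);an=np.degrees(np.arctan2(D[:,1],D[:,0]));
    for lo in(.12,.13,.14,.15,.16,.17): q=(r>lo)&(r<lo+.01);print(lo,q.sum(),an[q].mean() if q.any() else None)
big0=np.hstack([cv2.resize(ps[0]["image"][220:375,210:345],None,fx=3,fy=3,interpolation=2),cv2.resize(ps[1]["image"][155:310,280:410],None,fx=3,fy=3,interpolation=2)])
cv2.imwrite("pics/c.png",big0[:,:,::-1])
E
python3 m2.py
```

```text
knob [0.561  0.0491] res px [ 74.1 -12.3  65.7 -28.9] areas [(252, 333), (69, 368)]
cap [ 14 183 180] wood [ 17 110 176] ring [ 10 127  90] [ 12 180  92] knob [18 74 52] [138  40  32] yel [ 28 169 180]
empty [0.62788853 0.18404449] [-0.09647088  0.13182741 -0.10153529  0.18562371] [(np.int32(512), 583.5080161581282), (np.int32(319), 508.73147171828896)]
0.15058932657600455 63.649208000345304Traceback (most recent call last):
  File "m2.py", line 15, in <module>
    h=hsv[i].astype(int);m=(h[:,:,2]>100)&(h[:,:,0]<14)&(h[:,:,1]>215);c,a=big(i,m,b);obs.append((ps[i],c,a))
                                                                           ~~~^^^^^^^
  File "m2.py", line 7, in big
    l,t,r,b=box;n,lab,st,c=cv2.connectedComponentsWithStats(m[t:b,l:r].astype(np.uint8));j=1+np.argmax(st[1:,4]);return c[j]+[l,t],st[j,4]
                                                                                             ~~~~~~~~~^^^^^^^^^^
    return _wrapfunc(a, 'argmax', axis=axis, out=out, **kwds)
    return bound(*args, **kwds)
ValueError: attempt to get argmax of an empty sequence
```

```bash
sed -i 's/h\[:,:,0\]<14)&(h\[:,:,1\]>215/h[:,:,0]<17)\&(h[:,:,1]>160/' m2.py
python3 - <<'E'
s=open('m2.py').read().replace('k=locate(ps,"knob",.124,.160,.018)\n','').replace('def big','''def big''',1)
s=s.replace('''obs=[]
for i,b in((0,(262''','''obs=[]
for i,b in((0,(258,262,284,289)),(1,(336,176,362,205))):
    h=hsv[i].astype(int);m=(h[:,:,2]<60);c,a=big(i,m,b);obs.append((ps[i],c,a))
f=lambda q:np.concatenate([cylc(p,q[0],q[1],.124,.160,.018)[0]-c for p,c,a in obs])
s=least_squares(f,(.54,.19));k=s.x;print("knob",k,s.fun,[(a,cylc(p,*k,.124,.160,.018)[1]) for p,c,a in obs])
obs=[]
for i,b in((0,(262''',1)
open('m2.py','w').write(s)
E
python3 m2.py
```

```text
cap [ 14 184 180] wood [ 17 111 177] ring [ 11 129  89] [ 11 175  93] knob [16 71 54] [115  53  29] yel [ 28 170 181]
knob [0.53848345 0.18793454] [-0.09147674 -0.29424012 -0.22897234 -0.41298707] [(np.int32(254), 341.8670004000887), (np.int32(320), 347.81929267011583)]
empty [0.6280087  0.18421593] [-0.20840613  0.07265307 -0.14708351  0.13665396] [(np.int32(503), 583.4983046664856), (np.int32(311), 508.78429933427833)]
0.08960243838640639 -2.378526658331041
orange [0.53923938 0.09572495] [ 1.15944404 -2.47247899  0.44883063 -3.16279845] [(np.int32(420), 454.2570354156196), (np.int32(54), 397.9842087428551)]
0.09221268350666104 -89.53030339219879
0.12 9 167.09092833104188
0.13 29 167.26993317023542
0.14 30 167.3118156122835
0.15 56 167.4585240765819
0.16 57 167.11206305847278
0.17 10 167.18069297582684
```

View pics/c.png

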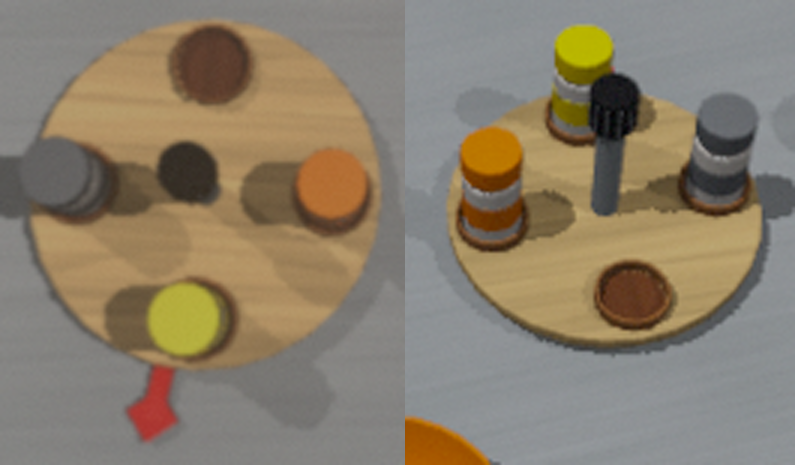

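The crops show the empty ring at the far side, the knob at (0.538,0.188) and the pointer at 167.3°; the empty place sits at −2.4°. I'll move above the green jar first and then turn the gripper to yaw −90°, so that tool x is world x.

Emit:
move_arm(motion=[[-0.825, -0.974, 0, 0, 0, 0, -1], [-0.825, -0.974, 0, 0, 0, 0, -1], [-0.825, -0.974, 0, 0, 0, 0, -1], [-0.825, -0.974, 0, 0, 0, 0, -1], [-0.825, -0.974, 0, 0, 0, 0, -1], [-0.825, -0.974, 0, 0, 0, 0, -1], [-0.825, -0.974, 0, 0, 0, 0, -1], [-0.825, -0.974, 0, 0, 0, 0, -1], [-0.825, -0.974, 0, 0, 0, 0, -1], [-0.825, -0.974, 0, 0, 0, 0, -1], [-0.825, -0.974, 0, 0, 0, 0, -1], [-0.825, -0.974, 0, 0, 0, 0, -1]])

```text
time: 3.15
ee_pos: [0.3408, 0.2694, 0.2307]
orientation: [[-0.957, 0.289, 0.001], [0.289, 0.957, 0.0], [-0.001, 0.0, -1.0]]
force: [0.8, 0.5, 0.5]
grip_width: 0.0939
gripper_force: 0.0
```

Emit:
move_arm(motion=[[-0.825, -0.974, 0, 0, 0, 0, -1], [-0.825, -0.974, 0, 0, 0, 0, -1], [-0.825, -0.974, 0, 0, 0, 0, -1], [-0.825, -0.974, 0, 0, 0, 0, -1], [-0.825, -0.974, 0, 0, 0, 0, -1], [-0.825, -0.974, 0, 0, 0, 0, -1], [-0.825, -0.974, 0, 0, 0, 0, -1], [-0.825, -0.974, 0, 0, 0, 0, -1], [-0.825, -0.974, 0, 0, 0, 0, -1], [-0.825, -0.974, 0, 0, 0, 0, -1], [-0.825, -0.974, 0, 0, 0, 0, -1], [-0.825, -0.974, 0, 0, 0, 0, -1]])

```text
time: 4.15
ee_pos: [0.4932, -0.0822, 0.2307]
orientation: [[-0.957, 0.29, 0.001], [0.29, 0.957, -0.0], [-0.001, 0.0, -1.0]]
force: [-0.4, 0.9, -0.2]
grip_width: 0.0939
gripper_force: 0.0
```

```bash
python3 -c "
from h import *
s=bot.get_state();print(s['time'],s['ee_pos'],np.round(s['orientation'],3).tolist(),np.round(s['joint_positions'],2))"
```

```text
4.15 [ 0.49321871 -0.08220918  0.23065693] [[-0.957, 0.29, 0.001], [0.29, 0.957, -0.0], [-0.001, 0.0, -1.0]] [-0.39 -0.11  1.93  0.    1.32 -1.67]
```

Emit:
move_arm(motion=[[0, 0, 0, 0, 0, 1, -1], [0, 0, 0, 0, 0, 1, -1], [0, 0, 0, 0, 0, 1, -1], [0, 0, 0, 0, 0, 1, -1], [0, 0, 0, 0, 0, 1, -1], [0, 0, 0, 0, 0, 1, -1], [0, 0, 0, 0, 0, 1, -1], [0, 0, 0, 0, 0, 1, -1], [0, 0, 0, 0, 0, 1, -1], [0, 0, 0, 0, 0, 1, -1], [0, 0, 0, 0, 0, 1, -1], [0, 0, 0, 0, 0, 1, -1]])

```text
time: 5.15
ee_pos: [0.4928, -0.0805, 0.2306]
orientation: [[-0.224, 0.975, 0.0], [0.975, 0.224, -0.0], [-0.0, 0.0, -1.0]]
force: [0.1, 0.2, -0.1]
grip_width: 0.0939
gripper_force: 0.0
```

Emit:
move_arm(motion=[[0, 0, 0, 0, 0, 1, -1], [0, 0, 0, 0, 0, 1, -1], [0, 0, 0, 0, 0, 1, -1], [0, 0, 0, 0, 0, 1, -1], [0, 0, 0, 0, 0, 1, -1], [0, 0, 0, 0, 0, 1, -1], [0, 0, 0, 0, 0, 1, -1], [0, 0, 0, 0, 0, 1, -1], [0, 0, 0, 0, 0, 1, -1], [0, 0, 0, 0, 0, 1, -1], [0, 0, 0, 0, 0, 1, -1], [0, 0, 0, 0, 0, 1, -1]])

```text
time: 6.15
ee_pos: [0.4928, -0.0806, 0.2306]
orientation: [[0.732, 0.681, 0.0], [0.681, -0.732, -0.0], [0.0, 0.0, -1.0]]
force: [-0.0, -1.3, 0.5]
grip_width: 0.0939
gripper_force: 0.0
```

Emit:
move_arm(motion=[[0, 0, 0, 0, 0, 1, -1], [0, 0, 0, 0, 0, 1, -1], [0, 0, 0, 0, 0, 1, -1], [0, 0, 0, 0, 0, 1, -1], [0, 0, 0, 0, 0, 1, -1], [0, 0, 0, 0, 0, 1, -1], [0, 0, 0, 0, 0, 1, -1], [0, 0, 0, 0, 0, 1, -1], [0, 0, 0, 0, 0, 0.64, -1], [0, 0, 0, 0, 0, 0, -1]])

```text
time: 6.98
ee_pos: [0.4928, -0.0806, 0.2306]
orientation: [[1.0, -0.001, 0.0], [-0.001, -1.0, -0.0], [0.0, 0.0, -1.0]]
force: [-0.6, -0.5, 0.1]
grip_width: 0.094
gripper_force: 0.0
```

```bash
python3 -c "
from h import *
s=bot.get_state();print(s['time'],s['ee_pos'],np.round(s['orientation'],3).tolist(),np.round(s['joint_positions'],2))
p=cams.read_camera('top');save(p,'t2.png')"
```

```text
6.9833 [ 0.49279159 -0.08056433  0.23056709] [[1.0, -0.001, 0.0], [-0.001, -1.0, -0.0], [0.0, 0.0, -1.0]] [-0.39 -0.12  1.94  0.    1.32  1.18]
```

Emit:
move_arm(motion=[[0.25, 0.59, 0.2, 0, 0, 0, -1], [0.25, 0.59, 0.74, 0, 0, 0, -1], [0, 0, 1, 0, 0, 0, -1], [0, 0, 1, 0, 0, 0, -1], [0, 0, 1, 0, 0, 0, -1], [0, 0, 1, 0, 0, 0, -1], [0, 0, 0.6, 0, 0, 0, -1], [0, 0, 0.4, 0, 0, 0, -1], [0, 0, 0, 0, 0, 0, -1]])

```text
time: 7.78
ee_pos: [0.5039, -0.1094, 0.0798]
orientation: [[1.0, 0.0, -0.004], [0.0, -1.0, 0.002], [-0.004, -0.002, -1.0]]
force: [-0.5, -0.1, 0.6]
grip_width: 0.0941
gripper_force: 0.0
```

```bash
python3 - <<'E'
from h import *
p=cams.read_camera('scene')
a=cv2.resize(p["image"][150:300,120:270],None,fx=3,fy=3,interpolation=2);cv2.imwrite("pics/g.png",a[:,:,::-1])
E
```

```text
(no output)
```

View pics/g.png

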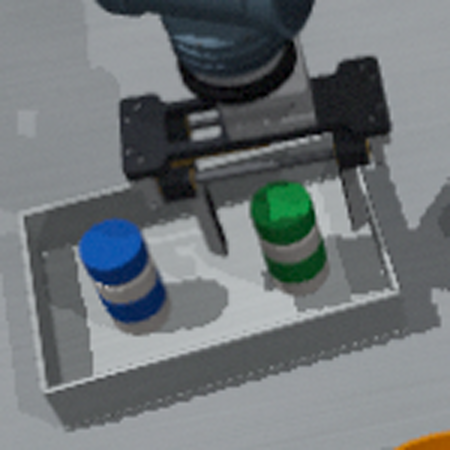

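The view shows the jar at (290,238) between the fingertips at (222,250) and (357,222). Closing now.

Emit:
move_arm(motion=[[0, 0, 0, 0, 0, 0, 1], [0, 0, 0, 0, 0, 0, 1], [0, 0, 0, 0, 0, 0, 1], [0, 0, 0, 0, 0, 0, 1], [0, 0, 0, 0, 0, 0, 1], [0, 0, 0, 0, 0, 0, 1], [0, 0, 0, 0, 0, 0, 1], [0, 0, 0, 0, 0, 0, 1]])

```text
time: 8.5
ee_pos: [0.5052, -0.11, 0.082]
orientation: [[1.0, -0.001, -0.0], [-0.001, -1.0, 0.0], [-0.0, -0.0, -1.0]]
force: [-0.4, -0.7, 0.3]
grip_width: 0.0456
gripper_force: 30.0
```

Emit:
move_arm(motion=[[0, 0, -0.4, 0, 0, 0, 1], [0, 0, -0.8, 0, 0, 0, 1], [0, 0, -1, 0, 0, 0, 1], [0, 0, -1, 0, 0, 0, 1], [0, 0, -1, 0, 0, 0, 1], [0, 0, -1, 0, 0, 0, 1], [0, 0, -1, 0, 0, 0, 1], [0, 0, -0.5, 0, 0, 0, 1], [0, 0, 0, 0, 0, 0, 1]])

```text
time: 9.25
ee_pos: [0.5068, -0.1107, 0.2532]
orientation: [[1.0, -0.001, 0.006], [-0.0, -1.0, -0.003], [0.006, 0.003, -1.0]]
force: [0.2, -0.5, -0.6]
grip_width: 0.0458
gripper_force: 30.0
```

Emit:
move_arm(motion=[[0.2, -0.49, 0, 0, 0, 0, 1], [0.41, -0.98, 0, 0, 0, 0, 1], [0.41, -0.98, 0, 0, 0, 0, 1], [0.41, -0.98, 0, 0, 0, 0, 1], [0.41, -0.98, 0, 0, 0, 0, 1], [0.41, -0.98, 0, 0, 0, 0, 1], [0.41, -0.98, 0, 0, 0, 0, 1], [0.41, -0.98, 0, 0, 0, 0, 1], [0.41, -0.98, 0, 0, 0, 0, 1], [0.41, -0.98, 0, 0, 0, 0, 1], [0.41, -0.98, 0, 0, 0, 0, 1], [0.41, -0.98, 0, 0, 0, 0, 1]])

```text
time: 10.25
ee_pos: [0.6225, 0.1728, 0.2468]
orientation: [[1.0, -0.0, -0.004], [-0.0, -1.0, -0.0], [-0.004, 0.0, -1.0]]
force: [0.8, 0.2, -0.5]
grip_width: 0.0457
gripper_force: 30.0
```

Emit:
move_arm(motion=[[0.2, -0.49, 0, 0, 0, 0, 1], [0, 0, 0, 0, 0, 0, 1], [0, 0, 0, 0, 0, 0, 1]])

```text
time: 10.5
ee_pos: [0.6275, 0.1837, 0.2478]
orientation: [[1.0, 0.0, -0.003], [0.0, -1.0, -0.001], [-0.003, 0.001, -1.0]]
force: [-0.0, 1.2, -1.7]
grip_width: 0.0457
gripper_force: 30.0
```

```bash
python3 - <<'E'
from h import *
p=cams.read_camera('scene');q=cams.read_camera('top');s=bot.get_state();print(s['time'],s['ee_pos'])
c=proj(p,s['ee_pos']);print(c,proj(q,s['ee_pos']))
x,y=map(int,c)
a=cv2.resize(p["image"][y-100:y+100,x-130:x+130],None,fx=3,fy=3,interpolation=2);cv2.imwrite("pics/p.png",a[:,:,::-1]);print(x-130,y-100)
# fit held jar height/pos: green cap+band blob in scene
for t in("green_jar",):
    for w in finder.spot_in(p,t)[:2]: print(w)
E
```

```text
10.6 [0.62767367 0.18272827 0.24867532]
(np.float64(363.02581240466844), np.float64(188.07761267397962)) (np.float64(269.7444339675075), np.float64(217.20771410646833))
233 88
{'extent': [351.8, 174.9, 374.1, 223.1], 'conf': 0.58}
{'extent': [226.7, 291.9, 313.7, 374.0], 'conf': 0.3}
```

View pics/p.png

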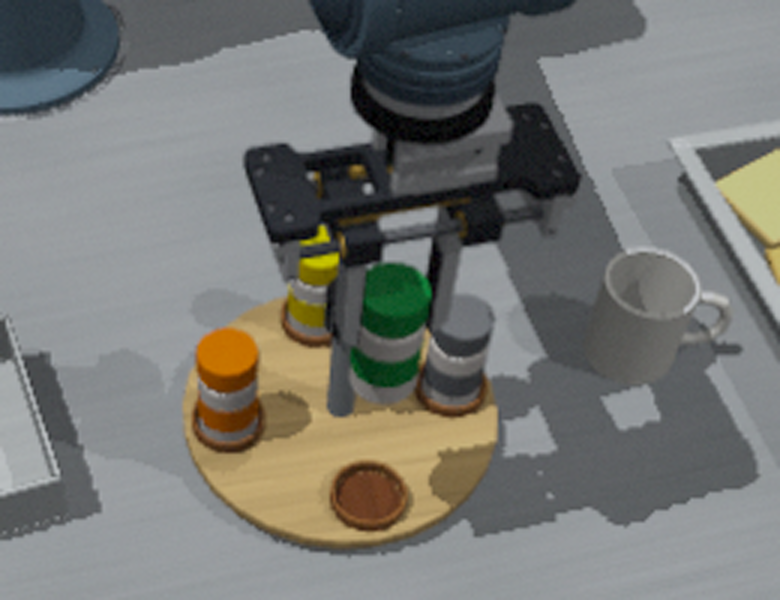

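The jar is held upright over the carousel, with the empty ring below it at about (356,253) in the scene image. Next I'll check the offset of the jar in the grip.

```bash
python3 - <<'E'
from h import *
p=cams.read_camera('scene');S=[bot.get_state()['ee_pos']]
print(S[0])
hsv=cv2.cvtColor(p["image"],cv2.COLOR_RGB2HSV).astype(int)
m=(hsv[:,:,0]>50)&(hsv[:,:,0]<95)&(hsv[:,:,1]>110)&(hsv[:,:,2]>40);m[:, :345]=0;m[:,385:]=0
n,lab,st,c=cv2.connectedComponentsWithStats(m.astype(np.uint8))
i=1+np.argsort(-st[1:,4])[:2];print(st[i],c[i])
x,y,_=S[0];zb=.250-.078
for z0,z1 in((zb+.068,zb+.090),): 
  for dx in(-.003,0,.003): print(dx,cylc(p,x+dx,y,z0,z1,.023))
th=np.linspace(0,6.283,60)
for dx in(-.003,0,.003): P=np.array([proj(p,(x+dx+.023*np.cos(t),y+.023*np.sin(t),z)) for t in th for z in(zb+.068,zb+.09)]);print(P.min(0),P.max(0))
E
```

```text
[0.62791859 0.18262995 0.24929625]
[[353 176  24  24 465]
 [349 204  23  13 169]] [[363.98494624 187.57634409]
 [359.93491124 210.83431953]]
-0.003 (array([362.67252153, 186.18697304]), 556.7854049012531)
0 (array([363.15224263, 187.37086537]), 559.2222013275605)
0.003 (array([363.63387403, 188.55960785]), 561.6728564996738)
[349.85817366 172.96507627] [375.72572871 199.5159068 ]
[350.30621078 174.11509062] [376.23618648 200.73374067]
[350.7560256  175.26982349] [376.7486904  201.95656375]
```

Emit:
move_arm(motion=[[0, -0.03, 0.5, 0, 0, 0, 1], [0, 0, 1, 0, 0, 0, 1], [0, 0, 1, 0, 0, 0, 1], [0, 0, 1, 0, 0, 0, 1], [0, 0, 0.7, 0, 0, 0, 1], [0, 0, 0.5, 0, 0, 0, 1], [0, 0, 0, 0, 0, 0, 1], [0, 0, 0, 0, 0, 0, 1]])

```text
time: 11.37
ee_pos: [0.628, 0.1843, 0.1315]
orientation: [[1.0, -0.001, -0.001], [-0.001, -1.0, -0.0], [-0.001, 0.0, -1.0]]
force: [0.9, -0.1, -0.7]
grip_width: 0.0456
gripper_force: 30.0
```

```bash
python3 - <<'E'
from h import *
p=cams.read_camera('scene');print(bot.get_state()['ee_pos'],bot.get_state()['force'])
a=cv2.resize(p["image"][170:280,290:410],None,fx=5,fy=5,interpolation=2);cv2.imwrite("pics/d.png",a[:,:,::-1])
E
```

```text
[0.6288086  0.18449064 0.13286875] [-0.07122189 -0.51247461 -0.4423024 ]
```

View pics/d.png

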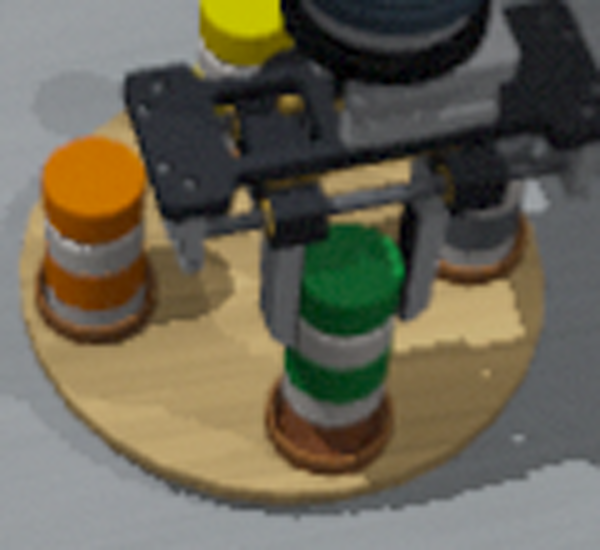

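The jar sits centred over the ring at crop position (330,425). Lowering it in.

Emit:
move_arm(motion=[[0, 0, 0.4, 0, 0, 0, 1], [0, 0, 0.4, 0, 0, 0, 1], [0, 0, 0.1, 0, 0, 0, 1], [0, 0, 0, 0, 0, 0, 1], [0, 0, 0, 0, 0, 0, 1]])

```text
time: 11.83
ee_pos: [0.628, 0.1847, 0.1091]
orientation: [[1.0, -0.001, -0.001], [-0.001, -1.0, -0.0], [-0.001, 0.0, -1.0]]
force: [0.9, -0.0, -1.8]
grip_width: 0.0455
gripper_force: 30.0
```

Bottom is at about 31 mm, below the ring top, with no contact force.

Emit:
move_arm(motion=[[0, 0, 0.12, 0, 0, 0, 1], [0, 0, 0.1, 0, 0, 0, 1], [0, 0, 0, 0, 0, 0, 1], [0, 0, 0, 0, 0, 0, 1]])

```text
time: 12.17
ee_pos: [0.6281, 0.1846, 0.1038]
orientation: [[1.0, -0.001, -0.0], [-0.001, -1.0, -0.0], [-0.0, 0.0, -1.0]]
force: [-0.1, -0.2, -1.7]
grip_width: 0.0454
gripper_force: 30.0
```

Emit:
move_arm(motion=[[0, 0, 0.06, 0, 0, 0, 1], [0, 0, 0, 0, 0, 0, 1], [0, 0, 0, 0, 0, 0, -1], [0, 0, 0, 0, 0, 0, -1], [0, 0, 0, 0, 0, 0, -1], [0, 0, 0, 0, 0, 0, -1], [0, 0, 0, 0, 0, 0, -1], [0, 0, 0, 0, 0, 0, -1]])

```text
time: 12.83
ee_pos: [0.6283, 0.1846, 0.1026]
orientation: [[1.0, -0.001, 0.0], [-0.001, -1.0, 0.0], [0.0, -0.0, -1.0]]
force: [-0.2, 0.3, 0.2]
grip_width: 0.0822
gripper_force: 0.0
```

Emit:
move_arm(motion=[[0, 0, -0.3, 0, 0, 0, -1], [0, 0, -0.8, 0, 0, 0, -1], [0, 0, -1, 0, 0, 0, -1], [0, 0, -1, 0, 0, 0, -1], [0, 0, -0.9, 0, 0, 0, -1], [0, 0, -0.3, 0, 0, 0, -1]])

```text
time: 13.33
ee_pos: [0.6302, 0.1849, 0.2152]
orientation: [[1.0, -0.0, 0.007], [-0.0, -1.0, 0.001], [0.007, -0.001, -1.0]]
force: [-0.1, 0.1, 0.1]
grip_width: 0.094
gripper_force: 0.0
```

```bash
python3 - <<'E'
from h import *
ps=[cams.read_camera(n) for n in('top','scene')];s=bot.get_state();print(s['time'],s['ee_pos'],s['grip_width'])
def cap(p,b):
    l,t,r,bb=b;h=cv2.cvtColor(p["image"],cv2.COLOR_RGB2HSV).astype(int)[t:bb,l:r];m=(h[:,:,0]>50)&(h[:,:,0]<95)&(h[:,:,1]>110)&(h[:,:,2]>40)
    n,lab,st,c=cv2.connectedComponentsWithStats(m.astype(np.uint8));i=1+np.argmax(st[1:,4]);return c[i]+[l,t],st[i]
c,a=cap(ps[1],(330,190,385,240));print(c,a)
f=lambda q:cylc(ps[1],q[0],q[1],.092,.114,.023)[0]-c
q=least_squares(f,(.63,.18)).x;print("green cap",q,cylc(ps[1],*q,.092,.114,.023)[1])
b=cv2.resize(ps[1]["image"][160:280,290:410],None,fx=4,fy=4,interpolation=2);cv2.imwrite("pics/e.png",b[:,:,::-1])
E
```

```text
13.4333 [0.62932483 0.18477242 0.21240335] 0.09435459020390101
[357.72168285 231.72491909] [ 18  33  21  17 309]
green cap [0.62235852 0.18624912] 427.83615713729523
```

View pics/e.png

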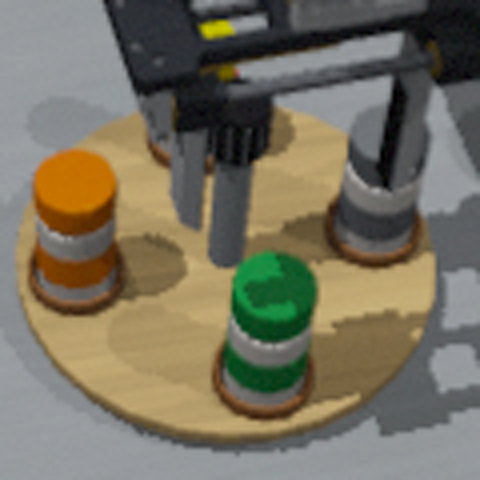

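The jar stands in its ring at crop position (265,360), released. Moving to the knob.

Emit:
move_arm(motion=[[-0.5, -0.07, 0, 0, 0, 0, -1], [-0.9, -0.06, 0, 0, 0, 0, -1], [-0.9, 0, 0, 0, 0, 0, -1], [-0.9, 0, 0, 0, 0, 0, -1], [-0.4, 0, 0, 0, 0, 0, -1], [0, 0, 0, 0, 0, 0, -1]])

```text
time: 13.93
ee_pos: [0.536, 0.188, 0.2082]
orientation: [[1.0, 0.0, -0.003], [0.0, -1.0, -0.0], [-0.003, 0.0, -1.0]]
force: [-0.0, -0.7, -0.7]
grip_width: 0.0939
gripper_force: 0.0
```

Emit:
move_arm(motion=[[0, 0, 0.5, 0, 0, 0, -1], [0, 0, 0.9, 0, 0, 0, -1], [0, 0, 0.8, 0, 0, 0, -1], [0, 0, 0.3, 0, 0, 0, -1], [0, 0, 0, 0, 0, 0, -1], [0, 0, 0, 0, 0, 0, -1]])

```text
time: 14.43
ee_pos: [0.5386, 0.1878, 0.147]
orientation: [[1.0, -0.001, -0.001], [-0.001, -1.0, -0.0], [-0.001, 0.0, -1.0]]
force: [0.5, 0.4, 0.1]
grip_width: 0.094
gripper_force: 0.0
```

```bash
python3 - <<'E'
from h import *
p=cams.read_camera('scene');s=bot.get_state();print(s['time'],s['ee_pos'],np.round(s['joint_positions'],2),s['force'])
b=cv2.resize(p["image"][150:270,280:420],None,fx=4,fy=4,interpolation=2);cv2.imwrite("pics/f.png",b[:,:,::-1])
E
```

```text
14.4833 [0.53916639 0.18790541 0.14799625] [ 0.14  0.15  1.83 -0.    1.16  1.71] [0.38850992 0.24873718 0.62647533]
```

View pics/f.png

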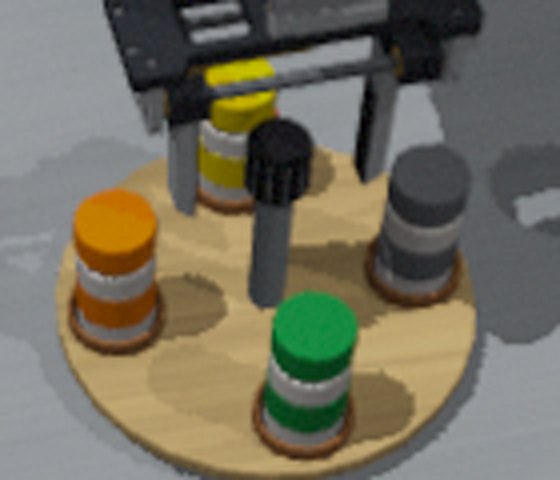

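The fingers straddle the knob at crop position (280,160). Raising slightly, then closing.

Emit:
move_arm(motion=[[0, 0, -0.12, 0, 0, 0, -1], [0, 0, 0, 0, 0, 0, 1], [0, 0, 0, 0, 0, 0, 1], [0, 0, 0, 0, 0, 0, 1], [0, 0, 0, 0, 0, 0, 1], [0, 0, 0, 0, 0, 0, 1], [0, 0, 0, 0, 0, 0, 1], [0, 0, 0, 0, 0, 0, 1], [0, 0, 0, 0, 0, 0, 1], [0, 0, 0, 0, 0, 0, 1]])

```text
time: 15.32
ee_pos: [0.5382, 0.1879, 0.1504]
orientation: [[1.0, -0.001, -0.0], [-0.001, -1.0, 0.0], [-0.0, -0.0, -1.0]]
force: [0.2, -0.7, -0.5]
grip_width: 0.0374
gripper_force: 1.0
```

Emit:
move_arm(motion=[[0, 0, 0, 0, 0, 0, 1], [0, 0, 0, 0, 0, 0, 1], [0, 0, 0, 0, 0, -0.2, 1], [0, 0, 0, 0, 0, -0.4, 1], [0, 0, 0, 0, 0, -0.6, 1], [0, 0, 0, 0, 0, -0.6, 1], [0, 0, 0, 0, 0, -0.6, 1], [0, 0, 0, 0, 0, -0.6, 1], [0, 0, 0, 0, 0, -0.4, 1], [0, 0, 0, 0, 0, -0.2, 1], [0, 0, 0, 0, 0, 0, 1], [0, 0, 0, 0, 0, 0, 1]])

```text
time: 16.32
ee_pos: [0.5381, 0.1889, 0.1504]
orientation: [[0.951, 0.31, 0.0], [0.31, -0.951, 0.002], [0.001, -0.002, -1.0]]
force: [0.7, 7.1, -1.0]
grip_width: 0.0358
gripper_force: 30.0
```

```bash
cat > ang.py <<'E'
from h import *
k=np.array([.5385,.188])
ps=[cams.read_camera(n) for n in('top','scene')];s=bot.get_state()
y=np.array(s['orientation'])[:,1];print(s['time'],"tcp",np.round(s['ee_pos'],4),"yaw",np.degrees(np.arctan2(y[1],y[0])),"F",np.round(s['force'],1),np.round(s['torque'],2))
for t in("green_jar","orange_jar","yellow_jar","grey_jar"):
    for p,n in zip(ps,"ts"):
        d=finder.cut_out(p,t)
        for e in d[:1]:
            m=e["pixels"];v,u=np.nonzero(m)
            # whole-jar centroid fit
            c=np.array([u.mean(),v.mean()])
            q=least_squares(lambda q:cylc(p,q[0],q[1],.024,.114,.023)[0]-c,(.54,.19)).x-k
            print(t,n,round(e["conf"],2),"r",round(float(np.hypot(*q)),4),"ang",round(float(np.degrees(np.arctan2(q[1],q[0]))),1),len(u),int(cylc(p,*(q+k),.024,.114,.023)[1]))
E
python3 ang.py
```

```text
16.4167 tcp [0.5381 0.1889 0.1504] yaw -71.96182336917617 F [ 1.2  6.6 -1. ] [1.   0.01 0.02]
green_jar t 0.72 r 0.0973 ang -78.2 224 516
green_jar s 0.86 r 0.0871 ang 18.4 750 783
orange_jar t 0.64 r 0.0974 ang -78.0 276 516
orange_jar s 0.83 r 0.0875 ang -75.6 644 763
yellow_jar s 0.59 r 0.0715 ang -154.4 334 715
grey_jar s 0.82 r 0.0937 ang 106.9 678 723
```

The carousel follows the knob. Continuing the turn.

Emit:
move_arm(motion=[[0, 0, 0, 0, 0, -0.3, 1], [0, 0, 0, 0, 0, -0.6, 1], [0, 0, 0, 0, 0, -0.7, 1], [0, 0, 0, 0, 0, -0.7, 1], [0, 0, 0, 0, 0, -0.7, 1], [0, 0, 0, 0, 0, -0.7, 1], [0, 0, 0, 0, 0, -0.7, 1], [0, 0, 0, 0, 0, -0.7, 1], [0, 0, 0, 0, 0, -0.7, 1], [0, 0, 0, 0, 0, -0.7, 1], [0, 0, 0, 0, 0, -0.7, 1], [0, 0, 0, 0, 0, -0.7, 1]])

```text
time: 17.82
ee_pos: [0.5378, 0.1893, 0.1504]
orientation: [[0.535, 0.845, -0.001], [0.845, -0.535, 0.003], [0.002, -0.002, -1.0]]
force: [0.5, 8.9, -0.9]
grip_width: 0.0359
gripper_force: 30.0
```

Emit:
move_arm(motion=[[0, 0, 0, 0, 0, -0.7, 1], [0, 0, 0, 0, 0, -0.7, 1], [0, 0, 0, 0, 0, -0.7, 1], [0, 0, 0, 0, 0, -0.7, 1], [0, 0, 0, 0, 0, -0.7, 1], [0, 0, 0, 0, 0, -0.7, 1], [0, 0, 0, 0, 0, -0.7, 1], [0, 0, 0, 0, 0, -0.7, 1], [0, 0, 0, 0, 0, -0.7, 1], [0, 0, 0, 0, 0, -0.7, 1], [0, 0, 0, 0, 0, -0.7, 1], [0, 0, 0, 0, 0, -0.7, 1]])

```text
time: 18.82
ee_pos: [0.5373, 0.1894, 0.1504]
orientation: [[-0.168, 0.986, -0.002], [0.986, 0.168, 0.003], [0.003, -0.002, -1.0]]
force: [-3.5, 8.0, 0.5]
grip_width: 0.0358
gripper_force: 30.0
```

Emit:
move_arm(motion=[[0, 0, 0, 0, 0, -0.7, 1], [0, 0, 0, 0, 0, -0.7, 1], [0, 0, 0, 0, 0, -0.7, 1], [0, 0, 0, 0, 0, -0.7, 1], [0, 0, 0, 0, 0, -0.7, 1], [0, 0, 0, 0, 0, -0.7, 1], [0, 0, 0, 0, 0, -0.7, 1], [0, 0, 0, 0, 0, -0.7, 1], [0, 0, 0, 0, 0, -0.7, 1], [0, 0, 0, 0, 0, -0.7, 1], [0, 0, 0, 0, 0, -0.7, 1], [0, 0, 0, 0, 0, -0.7, 1]])

```text
time: 19.82
ee_pos: [0.5368, 0.1891, 0.1504]
orientation: [[-0.785, 0.62, -0.003], [0.62, 0.785, 0.002], [0.004, -0.0, -1.0]]
force: [-4.7, 5.9, 2.8]
grip_width: 0.0353
gripper_force: 30.0
```

```bash
python3 ang.py
```

```text
19.9167 tcp [0.5368 0.1891 0.1504] yaw 51.61383867560243 F [-5.   6.   1.5] [ 1.    0.76 -0.01]
green_jar s 0.8 r 0.0831 ang 131.8 254 709
orange_jar s 0.93 r 0.0909 ang 52.8 684 769
yellow_jar t 0.64 r 0.0949 ang -43.5 328 553
yellow_jar s 0.95 r 0.0863 ang -39.8 749 780
grey_jar t 0.82 r 0.0955 ang -130.3 277 464
grey_jar s 0.71 r 0.0909 ang -133.2 662 720
```

Emit:
move_arm(motion=[[0, 0, 0, 0, 0, -0.4, 1], [0, 0, 0, 0, 0, -0.7, 1], [0, 0, 0, 0, 0, -0.7, 1], [0, 0, 0, 0, 0, -0.7, 1], [0, 0, 0, 0, 0, -0.7, 1], [0, 0, 0, 0, 0, -0.7, 1], [0, 0, 0, 0, 0, -0.7, 1], [0, 0, 0, 0, 0, -0.6, 1], [0, 0, 0, 0, 0, -0.3, 1], [0, 0, 0, 0, 0, -0.1, 1], [0, 0, 0, 0, 0, 0, 1], [0, 0, 0, 0, 0, 0, 1]])

```text
time: 21.32
ee_pos: [0.5367, 0.1888, 0.1504]
orientation: [[-0.983, 0.182, -0.004], [0.182, 0.983, 0.001], [0.004, 0.0, -1.0]]
force: [-5.9, 4.8, 1.8]
grip_width: 0.0355
gripper_force: 30.0
```

```bash
python3 ang.py; python3 - <<'E'
from h import *
ps=[cams.read_camera(n) for n in('top','scene')]
for p in ps:
  print([np.round(proj(p,(.5385+r*np.cos(np.radians(167.3)),.188+r*np.sin(np.radians(167.3)),z)),1).tolist() for r,z in((.09,.114),(.09,.024),(.178,.01))])
a=cv2.resize(ps[0]["image"][220:380,200:340],None,fx=3,fy=3,interpolation=2);b=cv2.resize(ps[1]["image"][130:290,270:410],None,fx=3,fy=3,interpolation=2)
cv2.imwrite("pics/z.png",np.hstack([a,b])[:,:,::-1])
E
```

```text
21.4167 tcp [0.5367 0.1888 0.1504] yaw 79.53807213467253 F [-6.1  6.2  3.2] [ 0.83  0.9  -0.05]
green_jar s 0.44 r 0.1161 ang 160.9 117 685
yellow_jar s 0.92 r 0.0874 ang -12.0 739 786
grey_jar t 0.76 r 0.0978 ang -103.2 285 485
grey_jar s 0.81 r 0.0892 ang -105.5 702 741
[[262.3, 324.7], [267.7, 324.9], [258.1, 367.0]]
[[345.6, 169.1], [343.5, 194.4], [341.5, 172.4]]
```

View pics/z.png

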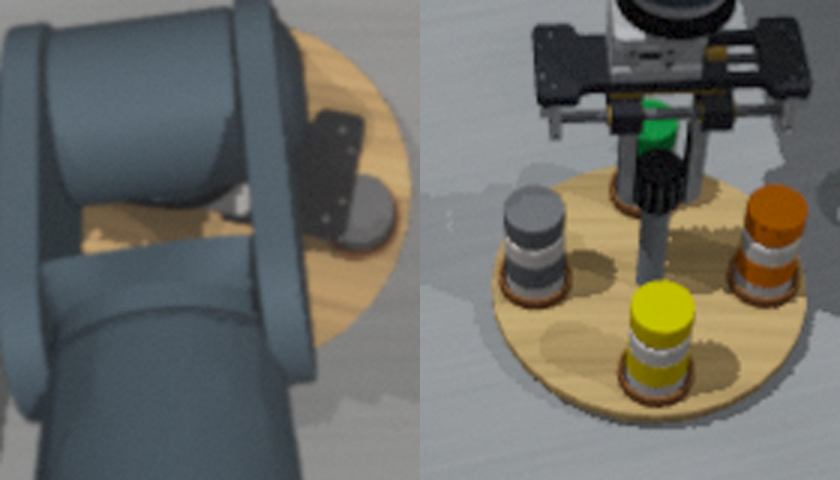

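```bash
python3 - <<'E'
from h import *
p=cams.read_camera('scene');h=cv2.cvtColor(p["image"],cv2.COLOR_RGB2HSV).astype(int)
m=(h[:,:,0]>45)&(h[:,:,0]<95)&(h[:,:,1]>90)&(h[:,:,2]>40)
for v in range(162,182,2):
    u=np.nonzero(m[v,330:370])[0]+330;print(v,(u.min(),u.max()) if len(u) else None,end=' ')
t=np.linspace(0,6.283,80)
for a in(162,164,166,167.3,169,171,173):
    c=np.array([.5385+.09*np.cos(np.radians(a)),.188+.09*np.sin(np.radians(a))])
    P=np.array([proj(p,(c[0]+.023*np.cos(x),c[1]+.023*np.sin(x),z)) for x in t for z in(.092,.114)]);print('\n',a,P.min(0),P.max(0),end='')
E
```

```text
162 None 164 (np.int64(343), np.int64(351)) 166 None 168 None 170 (np.int64(344), np.int64(355)) 172 (np.int64(344), np.int64(355)) 174 (np.int64(343), np.int64(354)) 176 (np.int64(343), np.int64(354)) 178 (np.int64(343), np.int64(353)) 180 (np.int64(342), np.int64(344)) 
 162 [338.88447231 162.086649  ] [359.11172041 182.94895338]
 164 [337.55588898 162.02285879] [357.75996373 182.88355405]
 166 [336.22677546 161.99251605] [356.40885854 182.85318556]
 167.3 [335.36322192 161.99074613] [355.53165297 182.85224813]
 169 [334.23513375 162.00977946] [354.38648553 182.87337924]
 171 [332.91073923 162.06313509] [353.0431332  182.93066562]
 173 [331.5906477  162.14992619] [351.70532699 183.02296592]
```

The cap's right edge, at about 355.5 px, puts the jar at 167°, in line with the pointer at 167.3°. Handing in.

```bash
python3 -c "
from rig import bot
print(bot.job_done())"
```

```text
the job is handed in; nothing more can be done
None
```

I stood the green jar in the empty place of the carousel, released it, and turned the carousel about 170° by the knob. The jar now measures about 167° against the pointer's 167.3°, and I handed in at about 21 s of the 61 s limit with the gripper still holding the knob.

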